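# Seat a splined specimen carrier in a wear tester's spindle and hold it home

## Task

Lift the specimen carrier (the piece whose brass grip is a flat-sided block, not round) out of the rack and slip its stem into the bore of the spindle hub on the white unit. Turn it until its four splines line up with the hub's cross slot, push it fully home against the spring ejector until its flange sits flush on the hub, and finish there: still gripping it and pressing it down, not letting go. Leave everything else, including the two other pieces in the rack, where it is.

Things in the scene. Friction and masses are not known exactly. Their poses are not given: they have to be found in the camera images.
- carrier: Specimen carrier, 0.13 to 0.23 kg, upright in one of the rack's holes at the start (foot 14 mm above the table, flange on the rack, free to shift 3 mm sideways). Origin: centre of its stem's foot, z up. Stem 12 mm diameter, its first 8 mm tapering to a 6 mm tip. Splines at 28 to 46 mm, steel flange 54 mm diameter at 46 to 52 mm, brass grip block at 52 to 84 mm, thin disc on top to 87 mm.
- carrier_grip (a point): Grip point on the carrier's axis, 74 mm above its foot, inside the brass block: 24 mm thick along the carrier's x, 40 mm along its y, 32 mm high. Grip it across the 24 mm, fingers closing along the carrier's x; a TCP here keeps the fingertips 3 mm above the flange. Axes as the carrier's.
- carrier_splines (a point): Lower end of the splines on the carrier's axis, 28 mm above its foot. Four splines form a cross 26 mm across, 5 mm thick, pointing along the carrier's +x, -x, +y, -y, up to the flange; their lowest 3 mm are chamfered to 2.6 mm thick. Any of the four quarter turns fits the hub.
- hub: Fixed steel spindle hub, cylinder 50 mm diameter, 60 mm high, on the unit's deck; its top face is 130 mm above the table. Origin: centre of its underside, z up. From above: a round bore 14 mm across and a cross slot 7 mm wide right across the hub along its own x and y, edges chamfered 1.5 mm. It does not turn.
- hub_mouth (a point): Centre of the bore at the hub's top face, 60 mm above the hub's origin. Splines not lined up rest on this face, the carrier's foot then 28 mm below this point. With splines meshed, the foot meets the spring ejector 36 mm below this point.
- hub_seat (a point): Where the centre of the carrier's foot is when fully home (flange on the hub's top face): on the hub's axis, 46 mm below the top face. Axes as the hub's.
- ejector (a joint): Travel of the spring ejector in the hub, m: 0 at rest, about 0.010 with the carrier fully home. Springy: 4 N at rest rising by 0.3 N per mm, 7 N when home; it is stronger than the carrier's weight and lifts the carrier again if nobody presses.
- unit: Fixed white spindle unit with a black top, 200 (x) x 180 (y) mm, 70 mm high, carrying the hub at its centre and a low steel ring (144 mm diameter, 14 mm high) around the hub; two small blocks up to 28 mm high on two corners of the deck. Origin: centre of its underside.
- rack: Fixed grey rack block, 70 (x) x 226 (y) mm, 60 mm high, with three round 32 mm holes right through it in a row along its y, 75 mm apart, the middle one at its centre. Origin: centre of its underside.
- round_top: Another piece standing in the rack: 22 mm plain stem, 54 mm flange, round brass knob 30 mm across and 24 mm high on it. Origin: foot of its stem. Leave alone.
- mushroom_top: Another piece standing in the rack: 22 mm plain stem, 50 mm flange, a thin neck with a flat round brass head 40 mm across, top 76 mm above its foot. Origin: foot of its stem. Leave alone.
- weight: Brass knobbed weight, 34 mm across, 46 mm high, on the table. Origin: centre of its underside. Leave alone.
- mouse: Black computer mouse, 105 x 66 x 35 mm. Origin: centre of its underside. Leave alone.
- beaker: Glass beaker, 64 mm across, 80 mm high. Origin: centre of its underside. Leave alone.
- screwdriver: Screwdriver, 190 mm long, lying on the table. Leave alone.
- micrometer: Steel micrometer, about 160 x 55 mm, 18 mm high, lying on the table. Leave alone.
There are look-alikes about, which are no part of the job. Leave any red look-alike of the carrier alone.

How it is judged:
By the outcome, as a careful person would: the job done as asked, in the order asked, and still so for the second after the job is handed in, while the arm keeps its last pose, push and grip.
It also fails if it takes over 42 s, if anything falls off the work surface, if the arm or the gripper's body presses on something with over 40 N, if the wrist force passes 120 N, or if a joint passes its speed limit or range.

## Robot

A 6-joint arm with a two-finger parallel gripper is mounted at the origin on the work surface. World frame = base frame: x ahead of the robot, y to its left, z up, the work surface at z = 0. Lengths are in mm, angles in rad, forces in N, time in s.
With the tool pointing down it reaches from about 325 to 775 mm from the base axis. Payload 5.5 kg.
Tool frame: the origin (TCP) lies between the finger pads, 19 mm behind the fingertips; this is the grasp point; z points along the fingers, y is the line along which they close (so a half turn about z gives the same grasp; the last joint's range is limited). The gripper opens to 85 mm and grips with 20 to 120 N. Pads are 22 mm wide; open, the fingers measure 114 mm over their backs; the gripper's body (76 mm by 85 mm) begins 54 mm behind the grasp point. The pads swing forward as they close: fully open they stand 13 mm farther back than shut.
Start: joints at [1.112, 0.091, 1.231, -0, 1.82, -0.057], TCP at [234.651, 552.228, 249.975] pointing down, gripper open.
Joint ranges: [-2.87, 2.87], [-0.86, 2.18], [0.17, 2.46], [-1.51, 4.65], [0.06, 2.69], [-2.65, 2.65]. Speed limits (rad/s): [2.57, 2.57, 3.01, 3.14, 3.14, 3.14].

## Interface

Orientations are given as [roll, pitch, yaw] about the fixed x, y, z axes, in that order (R = Rz(yaw) Ry(pitch) Rx(roll)).
In Python, from cell import arm, viewer, search_frame, trace gives the robot as it stands.
- The arm moves only by the tool servo_tool, never from a script. Its argument "plan" is a list that holds one entry, the list of rows, each a list of 7 numbers: the turn, a rotation vector about the tool's x, y, z in units of 5 degrees (1.0 is 5 degrees), then the shift along the tool's x, y, z in mm, then the finger opening in mm, from 0 to 85.4. A call has 1 to 8 rows; each row is the pose to reach, as a shift and turn from the pose commanded when the call began, along the tool's axes at that moment; what a row does not reach only later rows make up. A row lasts 1/12 s, in which the tool goes at most 41.7 mm and 7.16 degrees, less where a joint would pass 70% of its speed; a pose out of reach is approached as far as the arm can. A call with a gripper value outside its range is refused whole. The fingers move at their own pace and stop on an object; "newtons" is the grip in N (left out, the last holds). Time passes only in rows, so rows that repeat a pose let the fingers close. It gives the time, the measured TCP pose, the force, the opening and the grip force at its end, in the units of the state.
- arm.get_obs(): the state, without advancing time (a new reading comes with each control period).
- viewer.capture(name): name is "side" or "top" or "wrist"; returns a dict with "image" (384x512x3 uint8, red, green, blue), "fov_y" (degrees; the focal length in pixels is half the picture's height over the tangent of half this angle, whatever the lens; pixels are square), "cx", "cy" (the principal point, pixels), "k1" (the pictures are not rectified: a ray, as slopes to the right and down, at radius r is drawn at 1 + k1 r^2 times it, then the intrinsics apply), "extrinsics" (4x4, takes a point from camera to world coordinates). Camera axes: x right, y down, z forward; pixel columns grow to the right and rows downward; lengths in mm; the calibration is good to about 2 mm. A picture is of the moment at which its call begins. There is no depth.
- arm.sign_off(): hands the job in; it is judged then, once.
Trained networks look in the newest picture that a camera, given by its name, has taken for a name from the list of things; names that differ only in an ending like _2 or _b are one class to them, and where a whole thing is asked for, a point or a joint stands for the part that bears it (a point fixed in the world has none). Each returns a list of dicts, best first, with "p" (0 to 1); they miss things now and then, are a little off and sometimes report something else, mostly with a low value. They report only what shows in the picture. A call takes as long as a camera call. They do not tell look-alikes from the thing itself.
- search_frame(label, camera): "at" ([row, column] in pixels, amid what is visible of it).
- trace(label, camera): "region" (384x512 bool, what is visible of it) and "at" ([row, column] in pixels, amid what is visible of it).
The state is a dict: "t": time; "joints": joint angles; "qvel": joint speeds; "joint_efforts": joint torques, N m; "ee_pos": TCP position; "tcp_rot": TCP orientation; "force": force on the tool from outside, world axes, zero at the start; "torque": the same for the moment, N m; "opening": opening from 0.0 (shut) to 1.0 (fully open); "gripper_force": force on a finger pad.
Only numpy, scipy, OpenCV 4.12 (cv2) and the standard library are available. Lean on these libraries where they do the work, as an engineer would, in place of code of your own. Each camera call takes 0.05 s, during which the arm holds its last target. There are 200 camera calls.

## Working session

There is one attempt and no reset: what is moved stays moved. The work goes in short steps, Python scripts to look and compute and a tool call to move; the robot and the scene stay as the last step left them, time stands still between calls to the robot, and variables do not carry over. Pictures are saved under pics/ and viewed, at most 10 in all, crops included, and the job is handed in when it is done.

Besides the shell and the picture viewer there is one more tool, called as name(argument=value, ...) on one line, values as JSON. servo_tool: Moves the arm, as the interface text tells. Its arguments: {"type":"object","properties":{"plan":{"type":"array","items":{"type":"array","items":{"type":"array","items":{"type":"number"}}}},"newtons":{"type":"number"}},"required":["plan"]}

```bash
mkdir -p pics; cat > h.py <<'E'
import numpy as np, cv2, json
from cell import arm, viewer, search_frame, trace
def cap(n, save=None):
    c=viewer.capture(n)
    if save: cv2.imwrite('pics/'+save+'.png', c['image'][:,:,::-1])
    return c
def KD(c):
    f=c['image'].shape[0]/2/np.tan(np.radians(c['fov_y'])/2)
    return np.array([[f,0,c['cx']],[0,f,c['cy']],[0,0,1.]]), np.array([c['k1'],0,0,0,0.])
def ray(c,rc):
    K,D=KD(c); E=np.array(c['extrinsics'])
    p=cv2.undistortPoints(np.array([[[rc[1],rc[0]]]],float),K,D)[0,0]
    d=E[:3,:3]@np.array([p[0],p[1],1]); return E[:3,3],d/np.linalg.norm(d)
def onz(c,rc,z):
    o,d=ray(c,rc); return o+d*(z-o[2])/d[2]
def proj(c,P):
    K,D=KD(c); E=np.linalg.inv(np.array(c['extrinsics']))
    q=cv2.projectPoints(np.array(P,float).reshape(-1,1,3),cv2.Rodrigues(E[:3,:3])[0],E[:3,3],K,D)[0][:,0]
    return q[:,::-1]
def tri(rs):
    A=sum(np.eye(3)-np.outer(d,d) for o,d in rs); b=sum((np.eye(3)-np.outer(d,d))@o for o,d in rs)
    return np.linalg.solve(A,b)
E
python3 - <<'E'
from h import *
ims=[]
for n in ['top','side','wrist']:
    c=cap(n,n+'0'); print(n,c['fov_y'],c['k1'],np.round(np.array(c['extrinsics']),2).tolist())
    for l in ['carrier','hub','rack','round_top','mushroom_top']:
        print(l,[(round(d['p'],2),np.round(d['at']).tolist()) for d in search_frame(l,n)][:4])
print(arm.get_obs())
E
```

```text
top 45.00610568123738 -0.1654607942040726 [[-0.01, -0.98, 0.17, 341.12], [-1.0, 0.01, -0.02, 5.82], [0.02, -0.17, -0.98, 1192.29], [0.0, 0.0, 0.0, 1.0]]
carrier [(0.77, [267.0, 210.0]), (0.61, [220.0, 191.0])]
hub [(0.65, [192.0, 354.0])]
rack [(0.56, [229.0, 169.0])]
round_top [(0.61, [225.0, 130.0])]
mushroom_top [(0.61, [222.0, 160.0]), (0.44, [220.0, 188.0])]
side 55.84380528144618 0.012552219446343478 [[-0.97, -0.18, 0.16, 406.43], [-0.24, 0.74, -0.63, 524.93], [-0.0, -0.65, -0.76, 727.64], [0.0, 0.0, 0.0, 1.0]]
carrier [(0.94, [264.0, 271.0]), (0.74, [258.0, 329.0]), (0.36, [337.0, 327.0])]
hub [(0.57, [124.0, 283.0]), (0.37, [263.0, 268.0])]
rack [(0.91, [320.0, 263.0])]
round_top [(0.46, [124.0, 283.0])]
mushroom_top [(0.83, [298.0, 264.0]), (0.6, [212.0, 252.0])]
wrist 71.19695142396903 -0.026929283736813126 [[0.39, 0.89, 0.24, 173.34], [0.92, -0.38, -0.1, 579.29], [-0.0, 0.26, -0.96, 373.48], [0.0, 0.0, 0.0, 1.0]]
carrier [(0.22, [374.0, 100.0])]
hub []
rack [(0.91, [371.0, 99.0])]
round_top []
mushroom_top []
{'t': 0.9, 'joints': array([ 1.11233655e+00,  9.10710495e-02,  1.23065511e+00, -2.33321649e-05,
        1.81980802e+00, -5.67135724e-02]), 'qvel': array([-0.00212445, -0.00081349, -0.00070619, -0.00101484, -0.00028309,
       -0.00053267]), 'joint_efforts': array([-4.92546224e-04, -4.58500814e+01, -4.18073237e+01, -3.61965149e-04,
        1.40237524e-03,  1.21872142e-05]), 'ee_pos': array([234.64065952, 552.23956323, 250.01792902]), 'tcp_rot': array([3.14153555e+00, 2.58906794e-05, 2.73984070e+00]), 'force': array([ 0.03136504,  0.29655524, -1.0697306 ]), 'torque': array([-0.00272936,  0.00731251, -0.00240767]), 'gripper_force': 0.0, 'opening': 0.9997695264975336}
```

```bash
python3 - <<'E'
import cv2,numpy as np
a=cv2.imread('pics/top0.png');b=cv2.imread('pics/side0.png')
a=cv2.resize(a[130:310,90:420],None,fx=2.4,fy=2.4,interpolation=cv2.INTER_CUBIC)[:, :800]
cv2.imwrite('pics/a.png',a)
cv2.imwrite('pics/b.png',cv2.resize(b,(800,600)))
E
```

```text
(no output)
```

View pics/a.png

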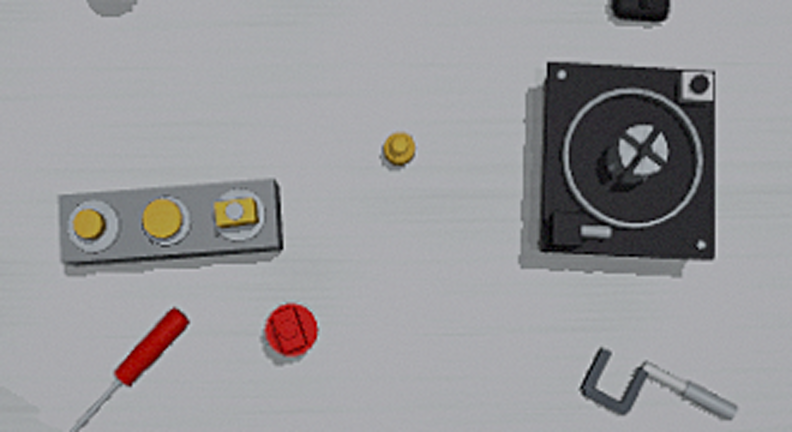

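View pics/b.png

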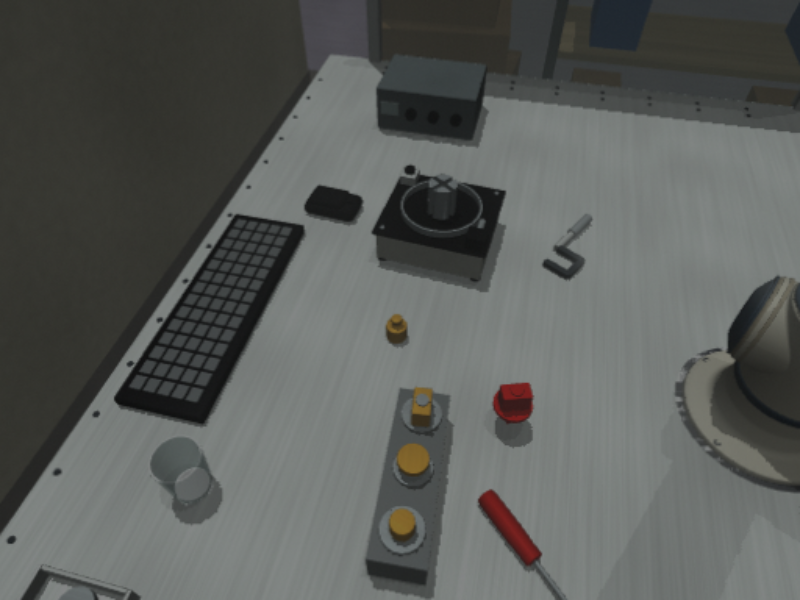

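The top view shows the carrier (block grip, small disc) at about col 188, row 218. The hub cross is at col 358, row 192, and the red look-alike is at col 211, row 267. In the side view the carrier top is at about col 270, row 254 and the hub top at about col 283, row 118.

```bash
python3 - <<'E'
from h import *
T=cap('top');S=cap('side')
for n,a,b,z in [('car',(218,188),(255,270),101),('hub',(192,358),(117,283),130)]:
    print(n,tri([ray(T,a),ray(S,b)]).round(1),onz(T,a,z).round(1),onz(S,b,z).round(1))
# rack direction from the two outer-ish discs
print([onz(T,p,75).round(0) for p in [(223,127),(221,158),(219,189)]])
from scipy.spatial.transform import Rotation as R
W=cap('wrist');o=arm.get_obs();Rt=R.from_euler('xyz',o['tcp_rot']).as_matrix()
E=np.array(W['extrinsics']);print('cam in tool',(Rt.T@(E[:3,3]-o['ee_pos'])).round(1));print((Rt.T@E[:3,:3]).round(3));print(Rt.round(3))
E
```

```text
car [467.2 154.   99.3] [465.6 153.7 101. ] [468.4 154.9 101. ]
hub [ 520.4 -248.2  127.8] [ 519.1 -247.7  130. ] [ 521.  -245.5  130. ]
[array([457., 307.,  75.]), array([462., 231.,  75.]), array([466., 155.,  75.])]
cam in tool [  67.     0.9 -123.5]
[[-0.001 -0.964 -0.264]
 [ 1.    -0.001 -0.   ]
 [ 0.    -0.264  0.964]]
[[-0.92   0.391  0.   ]
 [ 0.391  0.92  -0.   ]
 [-0.    -0.    -1.   ]]
```

servo_tool(plan=[[[0, 0, 1, -20, -15, 3, 85], [0, 0, 2.2, -50, -37, 7, 85], [0, 0, 3.4, -85, -63, 12, 85], [0, 0, 4.6, -120, -89, 16, 85], [0, 0, 5.8, -155, -115, 21, 85], [0, 0, 7, -190, -141, 26, 85], [0, 0, 8.2, -225, -167, 30, 85], [0, 0, 8.8, -240, -180, 33, 85]]])

```text
t: 1.72
ee_pos: [386.3, 290.1, 217.0]
tcp_rot: [3.141, 0.001, 1.965]
force: [0.6, 0.4, 0.1]
opening: 0.993
gripper_force: 0.0
```

```bash
cat >> h.py <<'E'
from scipy.spatial.transform import Rotation as R
def delta(P,th=None):
    "tool shift and turn to TCP P with tool y at world angle th (deg), tool straight down"
    o=arm.get_obs();Rt=R.from_euler('xyz',o['tcp_rot'])
    if th is None: th=np.degrees(np.arctan2(*Rt.as_matrix()[1::-1,1]))
    y=np.array([np.cos(np.radians(th)),np.sin(np.radians(th)),0]);z=np.array([0,0,-1.])
    G=R.from_matrix(np.c_[np.cross(y,z),y,z])
    print('t',round(o['t'],2),'pos',o['ee_pos'].round(1),'th',np.degrees(np.arctan2(*Rt.as_matrix()[1::-1,1])).round(2),'F',o['force'].round(1),'Tq',o['torque'].round(2),'op',round(o['opening']*85.4,1),'gf',round(o['gripper_force'],1))
    print('shift',(Rt.inv().apply(np.array(P)-o['ee_pos'])).round(2),'turn',np.degrees((Rt.inv()*G).as_rotvec()/5).round(3))
E
python3 -c "
from h import *
delta([467,154,200],0)"
```

```text
t 1.72 pos [386.3 290.1 217. ] th 22.6 F [0.6 0.4 0.1] Tq [ 0.02 -0.05  0.04] op 84.8 gf 0.0
shift [-156.62   22.21   17.14] turn [0.011 0.007 4.519]
```

servo_tool(plan=[[[0, 0, 0.8, -30, 4, 3, 85], [0, 0, 2, -65, 9, 7, 85], [0, 0, 3.2, -100, 14, 11, 85], [0, 0, 4.2, -130, 18, 14, 85], [0, 0, 4.5, -150, 20, 16, 85], [0, 0, 4.5, -154, 22, 17, 85], [0, 0, 4.5, -154, 22, 17, 85], [0, 0, 4.5, -154, 22, 17, 85]]])

```text
t: 2.38
ee_pos: [465.3, 160.0, 200.0]
tcp_rot: [-3.141, -0.001, 1.58]
force: [-0.6, 0.7, 0.2]
opening: 0.995
gripper_force: 0.0
```

```bash
python3 - <<'E'
from h import *
delta([467,154,200],0)
W=cap('wrist','w1')
print(proj(W,[[467,154,101],[466,155,66]]).round(0))
for l in ['carrier','carrier_grip']: print(l,[(round(d['p'],2),np.round(d['at']).tolist()) for d in search_frame(l,'wrist')][:4])
E
```

```text
t 2.38 pos [465.3 160.  200. ] th 0.52 F [-0.6  0.7  0.2] Tq [-0.02 -0.    0.03] op 85.0 gf 0.0
shift [-6.04  1.62  0.02] turn [-0.004 -0.007  0.103]
[[215. 257.]
 [203. 256.]]
carrier [(0.72, [201.0, 256.0])]
carrier_grip [(0.98, [201.0, 257.0]), (0.89, [239.0, 147.0])]
```

View pics/w1.png

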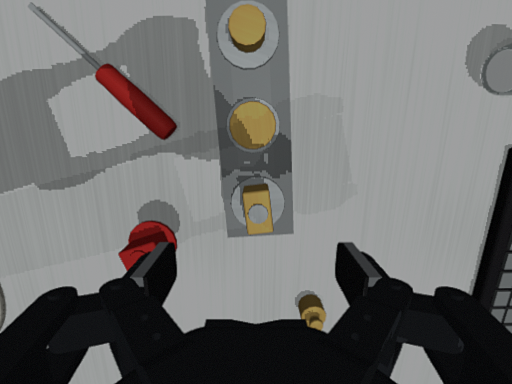

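The wrist view shows the carrier's disc at col 258, row 213. Its brass block spans rows 184–235 and cols 243–273, turned slightly, and both neighbours are above it. I'll fit the block's pose to the brass mask.

```bash
cat >> h.py <<'E'
from scipy.optimize import minimize
def fitbox(c,x0,z0,z1,roi):
    "fit x,y,yaw(deg of carrier x) of 24x40 brass block (plus top disc) to a brass mask"
    hsv=cv2.cvtColor(c['image'],cv2.COLOR_RGB2HSV)
    m=((hsv[...,0]>12)&(hsv[...,0]<32)&(hsv[...,1]>110)).astype(np.uint8)
    k=np.zeros_like(m);r0,r1,c0,c1=roi;k[r0:r1,c0:c1]=1;m*=k
    m=cv2.morphologyEx(m,cv2.MORPH_CLOSE,np.ones((13,13)))*k
    n,lab,st,_=cv2.connectedComponentsWithStats(m);m=(lab==1+np.argmax(st[1:,4])).astype(np.float32)
    S=4;M=cv2.resize(m[r0:r1,c0:c1],None,fx=S,fy=S,interpolation=cv2.INTER_LINEAR)>.5
    def f(v):
        a=np.radians(v[2]);u=np.array([np.cos(a),np.sin(a)]);w=np.array([-u[1],u[0]])
        P=[[*(np.array(v[:2])+s*12*u+t*20*w),z] for s in(-1,1) for t in(-1,1) for z in(z0,z1)]
        q=(proj(c,P)[:,::-1]-[c0,r0]+.5)*S-.5
        b=np.zeros(M.shape,np.uint8);cv2.fillConvexPoly(b,cv2.convexHull(np.round(q*16).astype(np.int32)),1,shift=4)
        b=b>0;return 1-(b&M).sum()/(b|M).sum()
    best=None
    for a in (-12,-4,4,12):
        r=minimize(f,[x0[0],x0[1],x0[2]+a],method='Nelder-Mead',options=dict(initial_simplex=np.array([x0[0],x0[1],x0[2]+a])+np.array([[0,0,0],[5,0,0],[0,5,0],[0,0,8]]),xatol=.02,fatol=1e-5))
        if best is None or r.fun<best.fun: best=r
    return best.x.round(2),round(best.fun,3)
E
python3 - <<'E'
from h import *
W=cap('wrist')
print(fitbox(W,[466,154,0],66,98,(165,250,225,290)))
print([onz(W,(213.5,258),101).round(1)])
T=cap('top');print(fitbox(T,[466,154,0],66,98,(205,232,174,203)))
delta([467,154,200],0)
E
```

```text
(array([467.44, 154.39,   7.67]), np.float64(0.279))
[array([467.5, 156.1, 101. ])]
(array([460.72, 190.18, -26.59]), np.float64(0.795))
t 2.63 pos [465.1 160.5 200.2] th 0.59 F [ 0.5 -0.   0.4] Tq [0.01 0.02 0.02] op 85.4 gf 0.0
shift [-6.54  1.79  0.21] turn [ 0.004 -0.003  0.119]
```

```bash
python3 - <<'E'
s=open('h.py').read()
s=s.replace("m=(lab==1+np.argmax(st[1:,4])).astype(np.float32)","m=(lab==1+np.argmax(st[1:,4])).astype(np.uint8)\n    h=cv2.convexHull(cv2.findNonZero(m));m=cv2.fillConvexPoly(np.zeros_like(m),h,1).astype(np.float32);print('bbox',cv2.boundingRect(h),m.sum())")
open('h.py','w').write(s)
E
python3 - <<'E'
from h import *
W=cap('wrist','w2')
x,_=r=fitbox(W,[467,155,0],66,98,(165,250,225,290));print(r)
I=W['image'][165:250,225:290,::-1].copy();I=cv2.resize(I,None,fx=7,fy=7,interpolation=cv2.INTER_CUBIC)
a=np.radians(x[2]);u=np.array([np.cos(a),np.sin(a)]);w=np.array([-u[1],u[0]])
for z in (66,98):
    q=(proj(W,[[*(x[:2]+s*12*u+t*20*w),z] for s,t in((-1,-1),(-1,1),(1,1),(1,-1))])[:,::-1]-[225,165]+.5)*7
    cv2.polylines(I,[q.astype(np.int32)],True,(255,0,0) if z<70 else (0,0,255))
cv2.imwrite('pics/fit.png',I)
E
```

```text
bbox (243, 184, 30, 51) 1297.0
(array([467.4 , 154.88,   6.9 ]), np.float64(0.067))
```

View pics/fit.png

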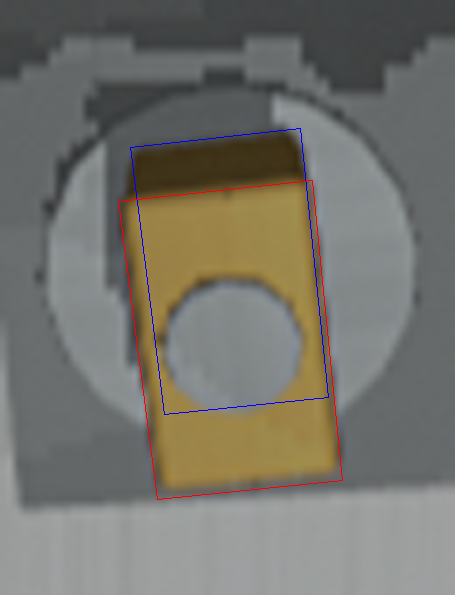

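The fit overlays the block well: carrier at (467.4, 154.9), with its x axis at about 6.9°.

```bash
python3 -c "
from h import *
delta([467.4,154.9,89],6.9)"
```

```text
t 2.68 pos [465.2 160.4 200.2] th 0.58 F [-0.6 -1.   0. ] Tq [ 0.05 -0.    0.04] op 84.6 gf 0.0
shift [ -5.52   2.1  111.21] turn [ 0.004 -0.002 -1.264]
```

servo_tool(plan=[[[0, 0, -0.8, -5.5, 2.1, 15, 85], [0, 0, -1.26, -5.5, 2.1, 40, 85], [0, 0, -1.26, -5.5, 2.1, 65, 85], [0, 0, -1.26, -5.5, 2.1, 85, 85], [0, 0, -1.26, -5.5, 2.1, 100, 85], [0, 0, -1.26, -5.5, 2.1, 108, 85], [0, 0, -1.26, -5.5, 2.1, 111, 85], [0, 0, -1.26, -5.5, 2.1, 111, 85]]])

```text
t: 3.35
ee_pos: [467.4, 154.2, 88.8]
tcp_rot: [-3.141, 0.0, 1.69]
force: [0.9, 0.3, 0.4]
opening: 0.997
gripper_force: 0.0
```

servo_tool(plan=[[[0, 0, 0, 0, 0, 0, 50], [0, 0, 0, 0, 0, 0, 35], [0, 0, 0, 0, 0, 0, 20], [0, 0, 0, 0, 0, 0, 10], [0, 0, 0, 0, 0, 0, 10], [0, 0, 0, 0, 0, 0, 10], [0, 0, 0, 0, 0, 0, 10], [0, 0, 0, 0, 0, 0, 10]]], newtons=70)

```text
t: 4.02
ee_pos: [468.1, 154.1, 89.7]
tcp_rot: [3.14, -0.0, 1.689]
force: [-0.3, -0.6, 4.6]
opening: 0.268
gripper_force: 69.9
```

servo_tool(plan=[[[0, 0, 0, 0, 0, -6, 10], [0, 0, 0, 0, 0, -22, 10], [0, 0, 0, 0, 0, -45, 10], [0, 0, 0, 0, 0, -70, 10], [0, 0, 0, 0, 0, -100, 10], [0, 0, 0, 0, 0, -125, 10], [0, 0, 0, 0, 0, -140, 10], [0, 0, 0, 0, 0, -145, 10]]])

```text
t: 4.68
ee_pos: [468.2, 154.2, 237.0]
tcp_rot: [3.138, -0.0, 1.689]
force: [0.3, -0.3, -2.0]
opening: 0.273
gripper_force: 69.1
```

```bash
python3 - <<'E'
from h import *
W=cap('wrist','w3');S=cap('side','s3');T=cap('top','t3')
delta([519,-247,232],6.3)
# hub slot direction, top view: hub region ~ (192,358)
I=cv2.resize(T['image'][160:225,320:400,::-1],None,fx=7,fy=7,interpolation=cv2.INTER_CUBIC)
J=cv2.resize(S['image'][80:300,180:380,::-1],None,fx=2,fy=2)
w=I.shape[1];c=np.zeros((max(455,440),w+0,3),np.uint8)
cv2.imwrite('pics/hub_t.png',I)
E
```

```text
t 4.83 pos [467.4 154.  232.9] th 6.78 F [ 0.5  0.7 -3.6] Tq [-0.05 -0.02 -0.02] op 23.1 gf 69.1
shift [-404.26    3.86    0.97] turn [-0.017  0.002  0.096]
```

View pics/w3.png

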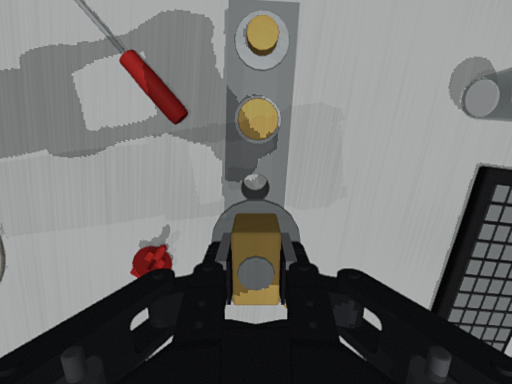

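View pics/hub_t.png

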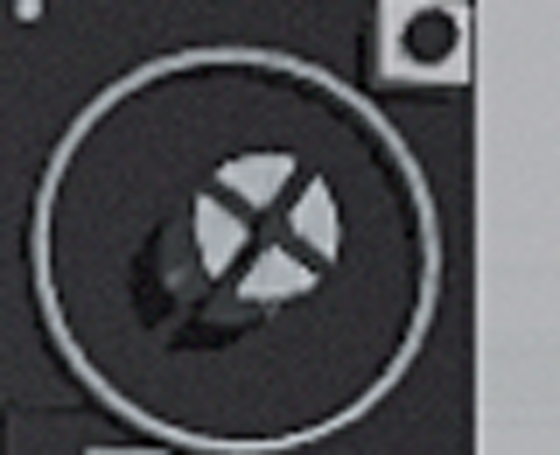

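Picture w3 shows the carrier held squarely across its block: flange at col 256, row ~225 and disc at col 256, row 273. The top crop shows the hub's cross slot empty and diagonal in the world, at about −41°/49°. I'll carry it to a viewing pose beyond the hub.

servo_tool(plan=[[[0, 0, 0.4, -15, -1.8, 0, 10], [0, 0, 1, -40, -4.7, 0, 10], [0, 0, 1.8, -70, -8.3, 0, 10], [0, 0, 2.6, -103, -12, 0, 10], [0, 0, 3.4, -137, -16, 0, 10], [0, 0, 4.2, -170, -20, 0, 10], [0, 0, 4.8, -203, -24, 0, 10], [0, 0, 5, -229, -27, 0, 10]]])

```text
t: 5.5
ee_pos: [466.8, -78.7, 231.4]
tcp_rot: [-3.138, 0.001, 1.249]
force: [0.2, 0.9, -2.2]
opening: 0.272
gripper_force: 69.0
```

```bash
python3 -c "
from h import *
delta([468,-308,233],-41)"
```

```text
t 5.5 pos [466.8 -78.7 231.4] th -18.44 F [ 0.2  0.9 -2.2] Tq [-0.06 -0.04 -0.  ] op 23.2 gf 69.0
shift [-217.17   73.7    -1.73] turn [-0.042  0.02   4.511]
```

servo_tool(plan=[[[0, 0, 0.6, -33, 11, 0, 10], [0, 0, 1.4, -66, 22, 0, 10], [0, 0, 2.2, -99, 33, 0, 10], [0, 0, 3, -132, 45, 0, 10], [0, 0, 3.8, -165, 56, 0, 10], [0, 0, 4.4, -195, 66, 0, 10], [0, 0, 4.5, -212, 72, 0, 10], [0, 0, 4.5, -217, 73.7, 0, 10]]])

```text
t: 6.17
ee_pos: [468.7, -308.2, 230.4]
tcp_rot: [-3.137, 0.001, 0.856]
force: [-0.2, -0.0, -2.1]
opening: 0.268
gripper_force: 69.1
```

servo_tool(plan=[[[0, 0, 0, 0, 0, 0, 10], [0, 0, 0, 0, 0, 0, 10], [0, 0, 0, 0, 0, 0, 10]]])

```text
t: 6.42
ee_pos: [470.1, -304.4, 233.3]
tcp_rot: [-3.14, -0.0, 0.862]
force: [1.1, 0.2, -1.9]
opening: 0.27
gripper_force: 69.1
```

```bash
python3 - <<'E'
from h import *
W=cap('wrist','w4')
delta([468,-308,233],-41)
print(proj(W,[[520,-247,130]]))
E
```

```text
t 6.47 pos [ 470.2 -304.4  233.7] th -40.62 F [ 0.8  0.  -1.6] Tq [-0.02  0.05 -0.01] op 22.6 gf 69.1
shift [-4.2   0.69  0.72] turn [-0.008 -0.004  0.076]
[[117.00917624 256.82680835]]
```

View pics/w4.png

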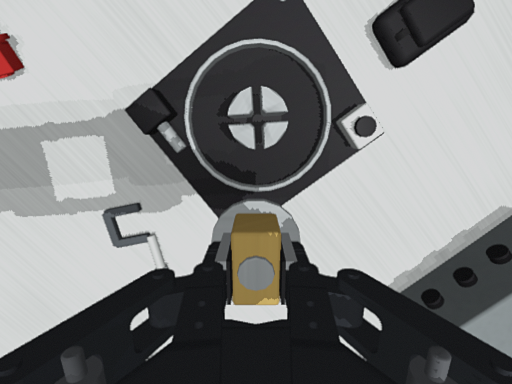

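The wrist view shows the hub face centred at about col 257, row 118, its cross slot nearly aligned with the image, and the carrier still well held. Next I'll measure the hub centre and slot angle, and the carrier's disc relative to the TCP.

```bash
cat >> h.py <<'E'
def hubfit(c,x0,z=130,s=5):
    "rectify plane z around x0; fit hub centre and slot angle by template (disc r25 minus 10 mm chamfered cross)"
    n=60*s//1;g=(np.arange(n)-n/2+.5)/s
    X,Y=np.meshgrid(x0[0]+g,x0[1]+g);q=proj(c,np.c_[X.ravel(),Y.ravel(),np.full(X.size,z)]).astype(np.float32)
    G=cv2.cvtColor(c['image'],cv2.COLOR_RGB2GRAY)
    I=cv2.remap(G,q[:,1].reshape(n,n),q[:,0].reshape(n,n),cv2.INTER_CUBIC).astype(float)
    sg=lambda t:1/(1+np.exp(-np.clip(t,-30,30)/.5))
    def f(v):
        a=np.radians(v[2]);dx,dy=X-v[0],Y-v[1];p=dx*np.cos(a)+dy*np.sin(a);r=-dx*np.sin(a)+dy*np.cos(a)
        M=sg(25-np.hypot(dx,dy))*sg(abs(p)-v[3])*sg(abs(r)-v[3])
        return -np.corrcoef(M.ravel(),I.ravel())[0,1]
    rs=[minimize(f,[*x0,a,4],method='Nelder-Mead',options=dict(initial_simplex=np.array([*x0,a,4])+np.vstack([np.zeros(4),np.diag([3,3,6,.5])]),xatol=.01,fatol=1e-6)) for a in (-60,-45,-30)]
    r=min(rs,key=lambda r:r.fun);return r.x.round(2),round(r.fun,4)
E
python3 - <<'E'
from h import *
W=cap('wrist');T=cap('top');S=cap('side')
h,_=r=hubfit(W,[520,-247]);print('W',r)
print('T',hubfit(T,[520,-247]))
rw=ray(W,proj(W,[[*h[:2],130]])[0]);t=hubfit(T,[520,-247])[0];rt=ray(T,proj(T,[[*t[:2],130]])[0])
print('tri',tri([rw,rt]).round(1))
# held carrier: disc (grey inside brass) and block
hsv=cv2.cvtColor(W['image'],cv2.COLOR_RGB2HSV)[240:305,225:290]
m=((hsv[...,1]<90)).astype(np.uint8)
k=np.zeros_like(m);k[12:52,10:52]=1;n,lab,st,ce=cv2.connectedComponentsWithStats(m*k)
o=arm.get_obs()
for i in range(1,n):
    if st[i,4]>200: print(st[i],ce[i]+[225,240],onz(W,(ce[i][1]+240,ce[i][0]+225),o['ee_pos'][2]+13).round(1))
print(proj(W,[o['ee_pos']+[0,0,13]]))
delta([520,-247,233],-41)
E
```

```text
W (array([ 520.02, -247.96,  -36.92,    3.9 ]), np.float64(-0.9718))
T (array([ 519.21, -246.8 ,  -36.91,    3.87]), np.float64(-0.9703))
tri [ 520.1 -247.9  125.2]
[  12   16   38   35 1017] [255.54375615 272.94886922] [ 472.  -301.6  247.3]
[[279.68413719 257.14524244]]
t 6.62 pos [ 470.3 -304.7  234.3] th -40.63 F [-1.1  0.3 -2.6] Tq [ 0.05 -0.02 -0.01] op 22.8 gf 69.1
shift [76.17  0.11  1.29] turn [ 0.006 -0.001  0.074]
```

```bash
python3 -c "
from h import *
delta([518.7,-249,233],-36.92)"
```

```text
t 6.62 pos [ 470.3 -304.7  234.3] th -40.63 F [-1.1  0.3 -2.6] Tq [ 0.05 -0.02 -0.01] op 22.8 gf 69.1
shift [73.81  0.43  1.29] turn [ 0.006 -0.001 -0.742]
```

servo_tool(plan=[[[0, 0, -0.2, 12, 0, 0, 10], [0, 0, -0.5, 30, 0, 0, 10], [0, 0, -0.7, 50, 0, 0, 10], [0, 0, -0.74, 65, 0.4, 0, 10], [0, 0, -0.74, 73.8, 0.4, 0, 10], [0, 0, -0.74, 73.8, 0.4, 0, 10], [0, 0, -0.74, 73.8, 0.4, 0, 10], [0, 0, -0.74, 73.8, 0.4, 0, 10]]])

```text
t: 7.28
ee_pos: [518.2, -250.3, 234.0]
tcp_rot: [3.142, 0.0, 0.925]
force: [1.2, 0.2, -1.4]
opening: 0.266
gripper_force: 69.1
```

```bash
python3 - <<'E'
from h import *
delta([518.7,-249,208],-36.92)
S=cap('side','s5')
cv2.imwrite('pics/s5c.png',cv2.resize(S['image'][40:150,220:350,::-1],None,fx=5,fy=5,interpolation=cv2.INTER_CUBIC))
E
```

```text
t 7.28 pos [ 518.2 -250.3  234. ] th -37.02 F [ 1.2  0.2 -1.4] Tq [-0.02  0.05  0.06] op 22.7 gf 69.1
shift [ 1.34 -0.42 26.03] turn [ 0.001  0.005 -0.021]
```

View pics/s5c.png

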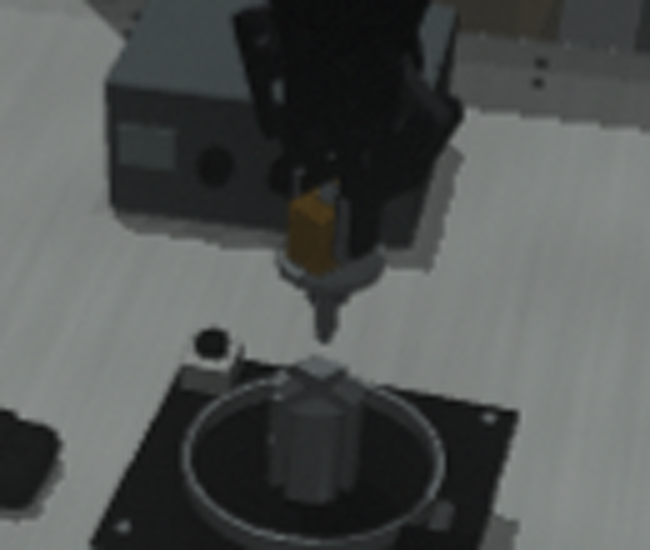

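The side view shows the stem tip at about col 285, row 108, above the hub mouth at about col 283, row 116. I'll compare the two through the same camera.

```bash
python3 - <<'E'
from h import *
S=cap('side')
print(onz(S,(40+338/5-.5,220+325/5-.5),159).round(1),onz(S,(40+382/5-.5,220+316/5-.5),130).round(1))
print(hubfit(S,[520,-247]))
delta([519,-248.5,208],-36.92)
E
```

```text
[ 519.4 -249.5  159. ] [ 522.6 -249.9  130. ]
(array([ 5.2645e+02, -2.8162e+02, -7.3100e+00,  1.4000e-01]), np.float64(-0.6314))
t 7.38 pos [ 518.1 -250.6  234. ] th -37.07 F [-0.   0.4 -1.7] Tq [-0.01  0.01 -0.05] op 22.8 gf 69.1
shift [ 2.28 -0.54 26.04] turn [ 0.001  0.004 -0.03 ]
```

servo_tool(plan=[[[0, 0, 0, 1.8, 0.3, 6, 10], [0, 0, 0, 1.8, 0.3, 16, 10], [0, 0, 0, 1.8, 0.3, 24, 10], [0, 0, 0, 1.8, 0.3, 29, 10], [0, 0, 0, 1.8, 0.3, 33, 10], [0, 0, 0, 1.8, 0.3, 37, 10], [0, 0, 0, 1.8, 0.3, 40, 10], [0, 0, 0, 1.8, 0.3, 40, 10]]])

```text
t: 8.05
ee_pos: [519.6, -248.7, 193.2]
tcp_rot: [-3.141, 0.0, 0.925]
force: [0.3, 0.2, -2.4]
opening: 0.269
gripper_force: 69.1
```

```bash
python3 -c "
from h import *
delta([519,-248.5,177.5],-36.92)"
```

```text
t 8.05 pos [ 519.6 -248.7  193.2] th -37.02 F [ 0.3  0.2 -2.4] Tq [-0.04  0.04 -0.02] op 23.0 gf 69.1
shift [-0.21 -0.57 15.67] turn [-0.012  0.002 -0.02 ]
```

servo_tool(plan=[[[0, 0, 0, 0, 0, 3, 10], [0, 0, 0, 0, 0, 6, 10], [0, 0, 0, 0, 0, 9, 10], [0, 0, 0, 0, 0, 12, 10], [0, 0, 0, 0, 0, 15, 10], [0, 0, 0, 0, 0, 17, 10], [0, 0, 0, 0, 0, 18, 10], [0, 0, 0, 0, 0, 18, 10]]])

```text
t: 8.72
ee_pos: [519.7, -248.7, 175.6]
tcp_rot: [-3.141, 0.0, 0.925]
force: [0.2, -0.6, -2.3]
opening: 0.27
gripper_force: 69.1
```

servo_tool(plan=[[[0, 0, 0, 0, 0, 1, 10], [0, 0, 0, 0, 0, 2, 10], [0, 0, 0, 0, 0, 3, 10], [0, 0, 0, 0, 0, 4, 10], [0, 0, 0, 0, 0, 5, 10], [0, 0, 0, 0, 0, 6, 10], [0, 0, 0, 0, 0, 6, 10]]])

```text
t: 9.3
ee_pos: [519.8, -248.8, 169.9]
tcp_rot: [-3.142, 0.0, 0.925]
force: [-0.1, 0.5, -2.5]
opening: 0.27
gripper_force: 69.3
```

servo_tool(plan=[[[0, 0, 0, 0, 0, 1.5, 10], [0, 0, 0, 0, 0, 3, 10], [0, 0, 0, 0, 0, 4.5, 10], [0, 0, 0, 0, 0, 6, 10], [0, 0, 0, 0, 0, 7.5, 10], [0, 0, 0, 0, 0, 9, 10], [0, 0, 0, 0, 0, 10, 10], [0, 0, 0, 0, 0, 10, 10]]])

```text
t: 9.97
ee_pos: [519.9, -248.8, 160.1]
tcp_rot: [3.141, -0.0, 0.925]
force: [-1.2, 1.2, 4.8]
opening: 0.271
gripper_force: 69.9
```

servo_tool(plan=[[[0, 0, 0, 0, 0, 0.5, 10], [0, 0, 0, 0, 0, 1, 10], [0, 0, 0, 0, 0, 1.5, 10], [0, 0, 0, 0, 0, 2, 10], [0, 0, 0, 0, 0, 2, 10], [0, 0, 0, 0, 0, 2, 10]]])

```text
t: 10.47
ee_pos: [519.9, -248.8, 159.8]
tcp_rot: [3.14, -0.0, 0.925]
force: [-4.1, 1.7, 10.2]
opening: 0.27
gripper_force: 70.7
```

servo_tool(plan=[[[0, 0, 0, 0, 0, 1, 10], [0, 0, 0, 0, 0, 2, 10], [0, 0, 0, 0, 0, 2, 10], [0, 0, 0, 0, 0, 2, 10], [0, 0, 0, 0, 0, 2, 10]]], newtons=80)

```text
t: 10.88
ee_pos: [519.9, -248.8, 159.8]
tcp_rot: [3.139, -0.0, 0.925]
force: [-5.6, 3.5, 18.0]
opening: 0.267
gripper_force: 78.5
```

```bash
python3 - <<'E'
from h import *
delta([519,-248.5,160],-36.92)
S=cap('side')
cv2.imwrite('pics/s6c.png',cv2.resize(S['image'][60:160,220:350,::-1],None,fx=6,fy=6,interpolation=cv2.INTER_CUBIC))
E
```

```text
t 10.88 pos [ 519.9 -248.8  159.8] th -37.02 F [-5.6  3.5 18. ] Tq [0.76 1.34 0.03] op 22.8 gf 78.5
shift [-0.29 -0.96 -0.23] turn [ 0.034 -0.005 -0.02 ]
```

View pics/s6c.png

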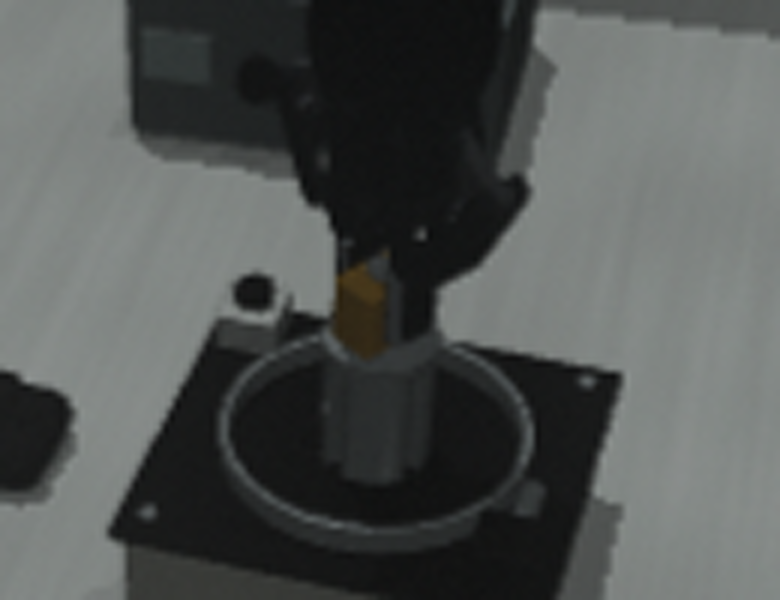

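The flange sits flush on the hub top at about col 284, row 117. The height stayed at 159.8 mm while the push rose to about 20 N, so the carrier is fully home.

```bash
python3 -c "
from h import *
print(arm.sign_off())"
```

```text
the job is handed in; nothing more can be done
None
```

The carrier is fully home in the hub with its splines meshed and its flange flush, still gripped and pressed down with about 20 N; I handed the job in at about 11 s, with no contact with anything else seen.

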